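Rock an angle gauge on a round-backed offcut to the set mark and hold

TASK

Pick up the angle gauge by its stem and set its foot level and square across the crown of the round-backed white offcut; then rock it over on the crown until its swinging pointer settles on the set tab of the dial, and finish while holding it there, still and with the foot lightly pressed on the crown, so that the tangent line can be pencilled. Don't bang or lean hard on the offcut, and leave the other things on the bench where they are.

Things in the scene. Friction and masses are not known exactly. Their poses are not given: they have to be found in the camera images.
- gauge: Angle gauge, loose, about 300 g, upright at the start on the wooden offcut. Foot 44 (x) x 110 (y) x 12 (z) mm; on it a dial disc of radius 52 mm, 16 mm thick along x, centred 66 mm above the foot's underside, and a stem on top. Origin: centre of the foot's underside; z up to the stem, x square to the dial. The white dial face with pointer and tab is on the +x side.
- stem (a point): Grip point of the gauge: middle of its grey upright stem, 143 mm above the foot's underside. The stem measures 20 (x) x 36 (y) mm and stands free from the disc's top (118 mm up) to 168 mm; grip it across its 36 mm width, fingers closing along the gauge's y.
- pointer (a joint): The needle, a freely swinging pendulum on the dial centre: angle (rad) about the gauge's +x axis, 0 = pointing straight at the foot. It hangs plumb: at rest with the gauge turned by t about its own +x axis (right-hand) it reads -t. After a move it swings about 3 times a second and dies out in 1 to 2 s.
- mark (a joint): The set tab on the dial's rim, a brass rectangle 8 mm wide: its angle in the same sense and zero as the pointer (between 0.25 and 0.5 rad, different every time); it stays where it is. The pointer is on the mark when the two angles are equal.
- pointer_tip (a point): Tip of the pointer, 46 mm from the dial centre, 12.5 mm in front (+x) of the gauge's mid-plane.
- mark_tab (a point): Centre of the tab's front, 46 mm from the dial centre, 12.5 mm in front (+x) of the gauge's mid-plane; the pointer tip comes to this very point when on the mark.
- stud: Round-backed white offcut screwed to a plywood base (160 x 130 x 12 mm), fixed to the bench. Its top is a half cylinder of radius 48 mm, 120 mm long, axis along the stud's x, 42 mm above the bench; the crown is 90 mm above the bench. Origin: centre of the base's underside; yaw differs every time.
- crown (a point): Middle of the crown line of the round-backed offcut (its highest line, along the stud's x), 90 mm above the bench.
- offcut: Joist offcut, plain wood, 100 (x) x 180 (y) x 40 (z) mm, fixed; the gauge stands on it. Origin: centre of its underside.
- cleaner: Bystander: metal can, 70 mm diameter, 85 mm tall, loose. Origin: centre of its underside.
- disc_box: Bystander: closed carton 130 x 160 x 70 mm, loose. Origin: centre of its underside.
- tape: Bystander: roll of tape, 100 mm diameter, 25 mm high, lying, loose. Origin: centre of its underside.
- sand_block: Bystander: cork sanding block 70 x 125 x 45 mm, loose. Origin: centre of its underside.

How it is judged:
By the outcome, as a careful person would: the job done as asked, in the order asked, and still so for the second after the job is handed in, while the arm keeps its last pose, push and grip.
It also fails if it takes over 48 s, if anything falls off the work surface, if the arm or the gripper's body presses on something with over 40 N, if the wrist force passes 120 N, or if a joint passes its speed limit or range.

ROBOT

A 7-joint arm with a two-finger parallel gripper is mounted at the origin on the work surface. World frame = base frame: x ahead of the robot, y to its left, z up, the work surface at z = 0. Lengths are in m, angles in rad, forces in N, time in s.
With the tool pointing down it reaches from about 0.375 to 0.925 m from the base axis. Payload 3.1 kg.
Tool frame: the origin (TCP) lies between the finger pads; the fingertips stand 19 mm ahead of it and the grasp point (between the pads) is the TCP; z points along the fingers, y is the line along which they close (so a half turn about z gives the same grasp; the last joint's range is limited). The gripper opens to 85 mm and grips with 20 to 120 N. Pads are 22 mm wide; open, the fingers measure 114 mm over their backs; the gripper's body (76 mm by 85 mm) begins 54 mm behind the grasp point. The pads swing forward as they close: fully open they stand 13 mm farther back than shut.
Start: joints at [1.1, 0.383, 0.044, 1.598, -0.018, 1.161, -0.05], TCP at [0.237, -0.605, 0.25] pointing down, gripper open.
Joint ranges: [-2.61, 2.61], [-0.41, 2.15], [-1.48, 1.57], [0, 2.5], [-1.57, 4.71], [0.05, 1.97], [-2.85, 2.85]. Speed limits (rad/s): [2.79, 2.79, 3.14, 3.14, 3.14, 3.14, 3.14].

INTERFACE

Orientations are given as a unit quaternion [x, y, z, w].
In Python, from bench import move_ptp, movel, move_j, move_gripper, pause, inverse_kinematics, read_camera, camera_params, MotionError, sign_off, look_for, tip_of, read_time_s, read_qpos, read_joint_vel, read_effort, read_eef_pos, read_tcp_rot, read_ft_force, read_ft_torque, read_finger_gap, read_grasp_force gives the robot as it stands. Calls block until the motion is done:
- move_ptp(position, orientation): joint-space move of the TCP to a pose.
- movel(position, orientation=None, speed=0.15): straight line of the TCP; orientation=None keeps the orientation; speed is the mean speed in m/s.
- move_j(angles): joint-space move.
- move_gripper(opening, effort=None): finger opening in m; effort is the grip in N (None keeps the last); returns when the fingers have stopped.
- pause(seconds).
- inverse_kinematics(position, orientation): joint angles nearest the present ones, or None.
- read_camera(name): name is "side" or "top" or "wrist"; returns the picture (400x640x3 uint8, red, green, blue); there is no depth.
- camera_params(name): a dict with "K" (3x3 intrinsics, pixels), "camera_from_world" (4x4, takes a point from world to camera coordinates). Camera axes: x right, y down, z forward; pixel columns grow to the right and rows downward; lengths in m; the calibration is good to about 2 mm. A picture is of the moment at which its call begins: read the wrist's pose just before it. camera_params takes no time and is no camera call; for the wrist camera it gives the pose at the moment of the call.
A pose or a line that the arm cannot do raises MotionError and nothing moves.
- sign_off(): hands the job in; it is judged then, once.
Trained networks look in the newest picture that a camera, given by its name, has taken for a name from the list of things; names that differ only in an ending like _2 or _b are one class to them, and where a whole thing is asked for, a point or a joint stands for the part that bears it (a point fixed in the world has none). Each returns a list of dicts, best first, with "confidence" (0 to 1); they miss things now and then, are a little off and sometimes report something else, mostly with a low value. They report only what shows in the picture. A call takes as long as a camera call.
- look_for(camera, name): "at" ([column, row] in pixels, amid what is visible of it).
- tip_of(camera, name): "at" ([column, row] in pixels: a listed point, or the origin of a listed thing).
Readings, each from a call of its own:
- read_time_s(): time.
- read_qpos(): joint angles.
- read_joint_vel(): joint speeds.
- read_effort(): joint torques, N m.
- read_eef_pos(): TCP position.
- read_tcp_rot(): TCP orientation.
- read_ft_force(): force on the tool from outside, world axes, zero at the start.
- read_ft_torque(): the same for the moment, N m.
- read_finger_gap(): finger opening in m.
- read_grasp_force(): force on a finger pad.
Only numpy, scipy, OpenCV 4.12 (cv2) and the standard library are available. Lean on these libraries where they do the work, as an engineer would, in place of code of your own. Each camera call takes 0.05 s, during which the arm holds its last target. There are 200 camera calls.

## Working session

There is one attempt and no reset: what is moved stays moved. The work goes in short steps, each a Python script; the robot and the scene stay as the last script left them, time stands still between calls to the robot, and variables do not carry over. Pictures are saved under pics/ and viewed, at most 10 in all, crops included, and the job is handed in when it is done.

```bash
ls; mkdir -p pics
cat > h.py <<'E'
import numpy as np, cv2
from bench import *
from scipy.spatial.transform import Rotation as R
def ray(cam,px,P=None):
    P=P or camera_params(cam);K=np.array(P["K"]);T=np.array(P["camera_from_world"])
    d=T[:3,:3].T@np.linalg.inv(K)@np.array([px[0],px[1],1.]);o=-T[:3,:3].T@T[:3,3]
    return o,d/np.linalg.norm(d)
def atz(cam,px,z):
    o,d=ray(cam,px);return o+d*(z-o[2])/d[2]
def tri(obs):
    A=np.zeros((3,3));b=np.zeros(3)
    for c,p in obs:
        o,d=ray(c,p);M=np.eye(3)-np.outer(d,d);A+=M;b+=M@o
    x=np.linalg.solve(A,b)
    return x,[np.linalg.norm(np.cross(d,x-o)) for o,d in [ray(c,p) for c,p in obs]]
def proj(cam,X):
    P=camera_params(cam);T=np.array(P["camera_from_world"]);c=T[:3,:3]@X+T[:3,3];p=np.array(P["K"])@c;return p[:2]/p[2]
E
python3 - <<'E'
from h import *
ims={}
for c in("top","side"):
    im=read_camera(c);cv2.imwrite(f"pics/{c}0.png",np.array(im)[:,:,::-1])
    o,d=ray(c,(320,200));print(c,o.round(3),d.round(3),camera_params(c)["K"][0][0])
    for n in("stem","pointer_tip","mark_tab","crown","gauge","stud","offcut"):
        print(c,n,[(np.round(r["at"],1).tolist(),round(r["confidence"],2)) for r in tip_of(c,n)[:2]])
    for n in("cleaner","disc_box","tape","sand_block"):
        print(c,n,[(np.round(r["at"],1).tolist(),round(r["confidence"],2)) for r in look_for(c,n)[:1]])
print(read_time_s())
E
```

```text
pics
top [ 0.396 -0.11   1.302] [ 0.213  0.01  -0.977] 439.6298565901901
top stem [([367.2, 253.3], 0.73)]
top pointer_tip [([216.8, 244.8], 0.63)]
top mark_tab [([286.2, 155.1], 0.7)]
top crown [([368.9, 252.9], 0.26)]
top gauge [([361.1, 257.5], 0.92)]
top stud [([218.4, 246.3], 0.86)]
top offcut [([360.0, 264.9], 0.84)]
top cleaner [([394.9, 201.3], 0.62)]
top disc_box []
top tape [([197.8, 158.9], 0.63)]
top sand_block [([435.0, 285.2], 0.59)]
side [0.24  0.359 0.788] [ 0.472 -0.537 -0.699] 378.91389757599933
side stem [([398.9, 200.2], 0.66)]
side pointer_tip [([389.4, 232.6], 0.58)]
side mark_tab []
side crown [([271.4, 347.2], 0.78)]
side gauge [([391.6, 235.4], 0.79)]
side stud [([275.8, 364.0], 0.84)]
side offcut [([393.3, 248.5], 0.89)]
side cleaner [([353.0, 185.8], 0.89)]
side disc_box [([243.8, 238.0], 0.67)]
side tape [([182.2, 333.1], 0.92)]
side sand_block [([450.8, 205.3], 0.75)]
1.2
```

View pics/top0.png

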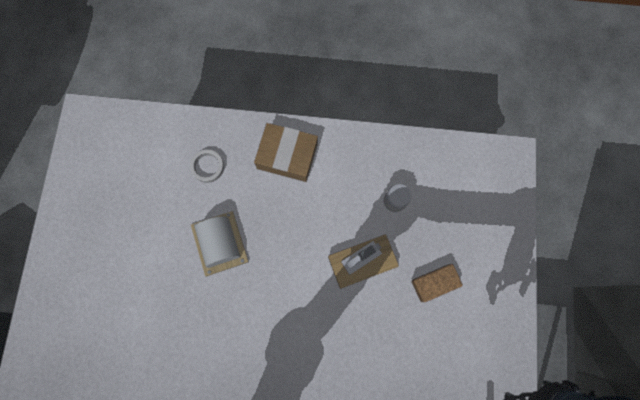

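View pics/side0.png

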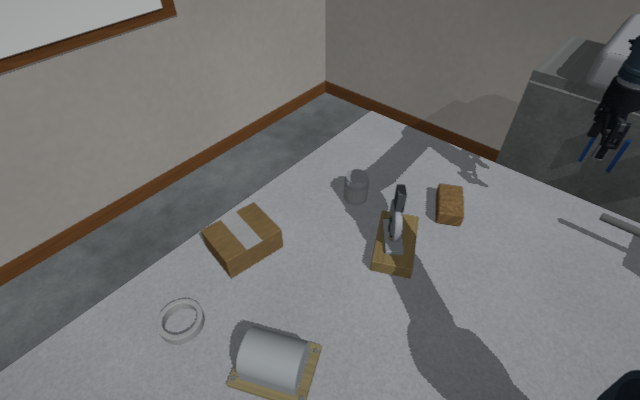

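Run:
```python
from h import *
print("stem",tri([("top",(367.2,253.3)),("side",(398.9,200.2))]),atz("top",(367.2,253.3),.183))
print("gauge",tri([("top",(361.1,257.5)),("side",(391.6,235.4))]))
print("offcut",tri([("top",(360,264.9)),("side",(393.3,248.5))]))
print("stud",tri([("top",(218.4,246.3)),("side",(275.8,364))]))
print("crown side z.09",atz("side",(271.4,347.2),.09))
```

```text
stem (array([ 0.51549949, -0.23227401,  0.17275585]), [np.float64(0.0007922959944981984), np.float64(0.0007922959944982656)]) [ 0.5136814  -0.23145392  0.183     ]
gauge (array([ 0.51483635, -0.22923263,  0.05030304]), [np.float64(0.0007984840418955198), np.float64(0.0007984840418955904)])
offcut (array([ 0.50016259, -0.23080014,  0.00596863]), [np.float64(0.003954053498472814), np.float64(0.00395405349847294)])
stud (array([0.5110318 , 0.18612606, 0.02214093]), [np.float64(0.004000179347549555), np.float64(0.004000179347549684)])
crown side z.09 [0.51969968 0.18597155 0.09      ]
```

The gauge stands on the wood at about (361,257) in the top view and the stud is at (218,245), its axis roughly along world x. Next I'll take wrist views of both.

Run:
```python
from h import *
print(R.from_quat(read_tcp_rot()).as_matrix().round(2))
T=np.linalg.inv(np.array(camera_params("wrist")["camera_from_world"]));print(T.round(3), read_eef_pos())
p1=atz("top",(342,268),.05);p2=atz("top",(380,245),.183);print(p1,p2)
q=read_tcp_rot()
for n,p in(("stud",[.50,.186,.36]),("gauge",[.50,-.23,.42])):
    move_ptp(p,q)
    pause(.3)
    im=read_camera("wrist");cv2.imwrite(f"pics/w_{n}.png",np.array(im)[:,:,::-1])
    P=camera_params("wrist");np.savez(f"w_{n}.npz",K=P["K"],T=P["camera_from_world"])
    for m in("stem","crown","gauge","stud","pointer_tip","mark_tab"):
        print(n,m,[(np.round(r["at"],1).tolist(),round(r["confidence"],2)) for r in tip_of("wrist",m)[:1]])
    print(read_time_s(),read_qpos())
```

```text
[[ 0.93  0.36  0.  ]
 [ 0.36 -0.93  0.  ]
 [ 0.    0.   -1.  ]]
[[ 0.364 -0.886 -0.288  0.31 ]
 [-0.931 -0.346 -0.112 -0.576]
 [-0.     0.309 -0.951  0.373]
 [ 0.     0.     0.     1.   ]] [ 0.23679574 -0.60534396  0.25027604]
[ 0.47932935 -0.17821678  0.05      ] [ 0.53800506 -0.26236115  0.183     ]
stud stem []
stud crown [([321.7, 147.9], 0.68)]
stud gauge [([595.7, 255.5], 0.73)]
stud stud [([324.2, 138.0], 0.72)]
stud pointer_tip [([603.4, 251.4], 0.71)]
stud mark_tab [([592.0, 255.3], 0.47)]
4.8 [ 0.47855703  0.19337653 -1.01645386  1.70004286  0.16860182  1.34195998
 -1.76583644]
gauge stem [([324.8, 161.4], 0.73)]
gauge crown [([0.8, 14.7], 0.76)]
gauge gauge [([327.6, 141.9], 0.78)]
gauge stud [([56.8, 27.4], 0.88)]
gauge pointer_tip []
gauge mark_tab [([313.3, 137.0], 0.45)]
7.0 [ 1.18997887  0.19093706 -0.94824917  1.56931269  0.15568713  1.46135345
 -0.96475426]
```

View pics/w_stud.png

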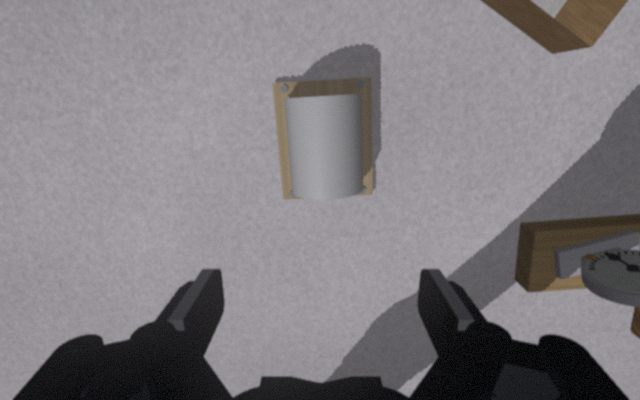

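View pics/w_gauge.png

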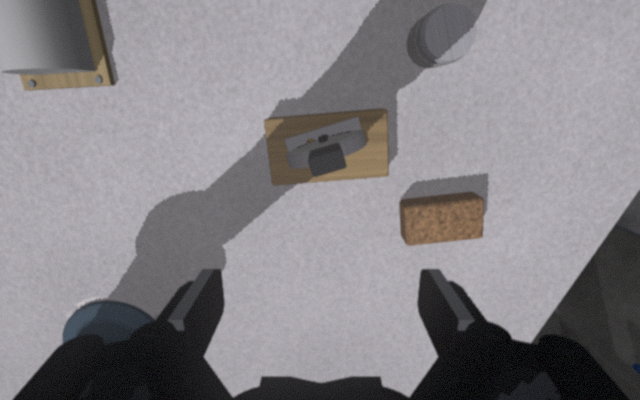

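Stud view: the base corners are near (275,83), (370,78), (373,193) and (284,198). Gauge view: the dial face, with its tab and pivot, is on the image-up side, so gauge +x points roughly along world (+.9,+.3). I'll zoom in to read the corners.

Run:
```python
import cv2,numpy as np
a=cv2.imread("pics/w_stud.png")[70:210,262:392];b=cv2.imread("pics/w_gauge.png")[100:190,260:395]
a=cv2.resize(a,None,fx=3,fy=3,interpolation=cv2.INTER_CUBIC);b=cv2.resize(b,None,fx=3,fy=3,interpolation=cv2.INTER_CUBIC)
o=np.zeros((430,800,3),np.uint8);o[:a.shape[0],:a.shape[1]]=a;o[:b.shape[0],395:395+b.shape[1]]=b
cv2.imwrite("pics/crop1.png",o)
```

```text
(no output)
```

View pics/crop1.png

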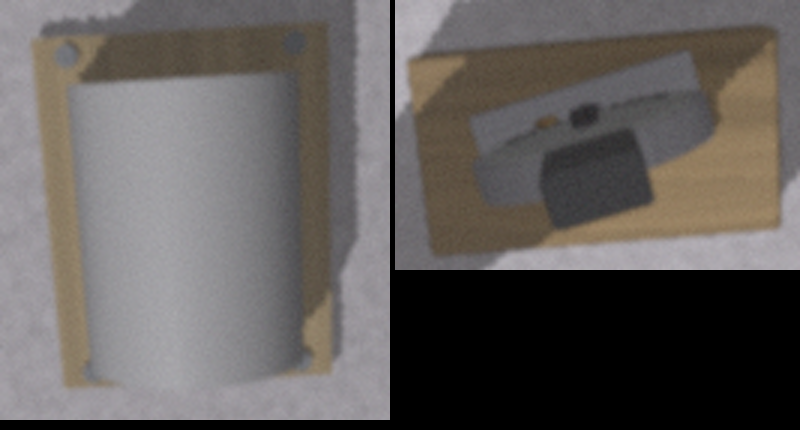

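```bash
cat > fit.py <<'E'
import numpy as np
from scipy.optimize import least_squares
def fit(f,obj,px,x0):
    d=np.load(f);K,T=d["K"],d["T"];obj=np.array(obj);px=np.array(px)
    def res(v):
        c,s=np.cos(v[2]),np.sin(v[2])
        w=np.c_[v[0]+c*obj[:,0]-s*obj[:,1],v[1]+s*obj[:,0]+c*obj[:,1],obj[:,2]]
        q=(w@T[:3,:3].T+T[:3,3])@K.T
        return (q[:,:2]/q[:,2:]-px).ravel()
    r=least_squares(res,x0);return r.x,r.fun.reshape(-1,2).round(1).tolist()
h=[.08,.065]
S=fit("w_stud.npz",[[.08,.065,.012],[.08,-.065,.012],[-.08,-.065,.012],[-.08,.065,.012]],
 [(273.3,83.3),(371,77.7),(372.3,194.7),(284,198.7)],[.51,.186,.2])
G=fit("w_gauge.npz",[[.022,.055,.052],[.022,-.055,.052],[.01,.018,.208],[.01,-.018,.208],[-.01,-.018,.208],[-.01,.018,.208]],
 [(285,139.3),(357.7,117.3),(308.7,160.7),(341.7,152.3),(345.7,167.7),(313.7,176.3)],[.515,-.23,.4])
if __name__=="__main__":print(S);print(G)
E
python3 fit.py
python3 - <<'E'
from h import *
from fit import S,G
q=lambda x,y:R.from_matrix(np.c_[x,y,np.cross(x,y)]).as_quat()
for n,v,h in(("gauge",G[0],.183),("stud",S[0],.233)):
  for s in(1,-1):
    yaw=v[2]; x=s*np.array([np.cos(yaw),np.sin(yaw),0]); z=np.array([0,0,-1.]); y=np.cross(z,x)
    print(n,s,inverse_kinematics([v[0],v[1],h],q(x,y)))
    if n=="stud":
      for t in(.5,-.5):
        Rr=R.from_rotvec(t*x);print(t,inverse_kinematics(np.array([v[0],v[1],.05])+Rr.apply([0,0,.18]),(Rr*R.from_quat(q(x,y))).as_quat()))
E
```

```text
(array([0.51897136, 0.18701644, 0.42660636]), [[-0.7, -0.4], [0.9, -0.5], [0.5, 0.3], [-0.7, 0.9]])
(array([ 0.51462745, -0.23039052,  0.654562  ]), [[-0.8, 0.1], [1.0, 0.1], [-1.4, -0.9], [0.4, -2.5], [1.6, 1.2], [-0.7, 2.3]])
gauge 1 [ 1.08326664  0.44010219 -0.89198331  1.83606406  0.39163737  1.05259152
 -0.87734046]
gauge -1 [ 1.30421707  0.6330536  -1.24047903  1.82836961  0.65355343  1.16915697
  2.07000491]
stud 1 [ 0.63275205  0.61417611 -1.37570612  1.81069294  0.63500471  1.26327559
 -2.06443421]
0.5 [ 0.75023619  0.63901207 -1.0419084   1.71503813  0.05650406  1.18062462
 -1.39075741]
-0.5 [-0.16034467  0.46870598 -0.82125445  1.80659732  0.77371952  1.39228349
 -2.41244863]
stud -1 [ 0.56744793  0.50332439 -1.23506007  1.81247038  0.51087577  1.19829805
  1.17190344]
0.5 [ 0.10370137  0.70060085 -1.24404499  1.79669738  1.00573323  1.60233082
  0.5810011 ]
-0.5 [ 0.85412854  0.77564135 -1.2456875   1.71118962  0.24568436  1.21114588
  1.59863013]
```

```bash
cat >> h.py <<'E'
from fit import S,G
S=S[0];G=G[0]
def down(yaw):
    x=np.array([np.cos(yaw),np.sin(yaw),0]);z=np.array([0,0,-1.])
    return R.from_matrix(np.c_[x,np.cross(z,x),z])
E
python3 - <<'E'
from h import *
q=down(G[2]).as_quat()
move_ptp([G[0],G[1],.28],q)
movel([G[0],G[1],.183],q,speed=.12)
move_gripper(.03,60)
print(read_time_s(),read_finger_gap(),read_grasp_force(),read_ft_force(),read_eef_pos())
movel([G[0],G[1],.38],q,speed=.2)
print(read_ft_force(),read_finger_gap())
move_ptp([S[0],S[1],.30],down(S[2]+np.pi).as_quat())
print(read_time_s(),read_qpos(),read_eef_pos())
pause(1.)
P=camera_params("wrist");np.savez("w_held.npz",K=P["K"],T=P["camera_from_world"],p=read_eef_pos(),q=read_tcp_rot())
for c in("wrist","side"):
  im=np.array(read_camera(c));cv2.imwrite(f"pics/h_{c}.png",im[:,:,::-1])
  for m in("stem","gauge","pointer_tip","mark_tab","crown"):
    print(c,m,[(np.round(r["at"],1).tolist(),round(r["confidence"],2)) for r in tip_of(c,m)[:2]])
Rt=R.from_quat(read_tcp_rot());p=np.array(read_eef_pos())
Rg=Rt*R.from_euler("x",np.pi)
g=lambda v:p+Rg.apply(np.array(v)-[0,0,.143])
for c in("wrist","side"):
  print(c,[proj(c,g([.0125,.046*np.sin(a),.066-.046*np.cos(a)])).round(1).tolist() for a in(0,.25,.5)],proj(c,g([0,0,0])),proj(c,S[0:1].tolist()+[S[1],.09]))
print(read_time_s(),read_ft_force())
a=cv2.imread("pics/h_wrist.png")[100:400,200:450];b=cv2.imread("pics/h_side.png")[190:390,160:360]
o=np.zeros((600,800,3),np.uint8);a=cv2.resize(a,(400,480));b=cv2.resize(b,(400,400));o[:480,:400]=a;o[:400,400:]=b
cv2.imwrite("pics/held.png",o)
E
```

```text
9.0833 0.03525821842549489 60.5881404876709 [ 0.03946934 -1.03237974  2.10025492] [ 0.51526863 -0.23082276  0.18364467]
[ 0.51352977 -0.00918357 -2.80452462] 0.03526280695307381
11.8917 [ 0.65971192  0.49825451 -1.37783005  1.73528093  0.50381051  1.33515279
  1.17406667] [0.51962705 0.18569686 0.29963092]
wrist stem [([321.7, 294.0], 0.84)]
wrist gauge [([322.2, 197.5], 0.62)]
wrist pointer_tip [([319.9, 188.8], 0.75)]
wrist mark_tab [([296.6, 187.4], 0.42)]
wrist crown [([320.7, 179.5], 0.59)]
side stem [([261.2, 291.3], 0.78)]
side gauge [([268.7, 334.3], 0.85)]
side pointer_tip [([276.5, 329.9], 0.37)]
side mark_tab [([353.0, 197.5], 0.66)]
side crown [([270.4, 344.9], 0.68)]
wrist [[319.7, 190.1], [304.6, 190.6], [289.8, 192.2]] [319.80400091 198.30626865] [319.91105459 179.07009299]
side [[272.9, 328.1], [275.2, 321.9], [277.1, 315.4]] [267.44016668 331.52984098] [271.27190674 347.84282529]
13.4917 [-0.26600924 -0.27717932 -2.40033843]
```

View pics/held.png

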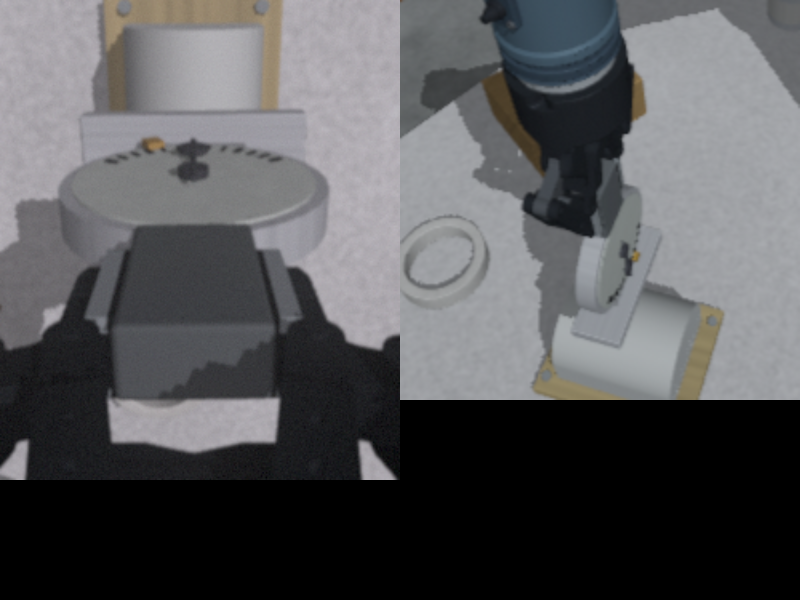

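Held: the wrist crop shows the foot square to the cylinder, with the tab at about (295.6,189.4) px (mark ≈ 0.40 rad) and the pointer at about (320.6,190). Next I lower it to contact.

```bash
cat > mark.py <<'E'
from h import *
from scipy.optimize import brentq
def mark(n=4):
    out=[]
    for i in range(n):
        P=camera_params("wrist");Rg=R.from_quat(read_tcp_rot())*R.from_euler("x",np.pi);p=np.array(read_eef_pos())
        im=np.array(read_camera("wrist")).astype(int)
        f=lambda a:proj("wrist",p+Rg.apply([.0125,.046*np.sin(a),.066-.046*np.cos(a)-.143]))
        u0,v0=f(.4);r0,c0=int(v0)-12,int(u0)-26
        w=im[r0:r0+20,c0:c0+52];m=np.clip(w[:,:,0]-w[:,:,2]-45,0,None)
        # keep the blob
        b=(m>0).astype(np.uint8);k,l,s,c=cv2.connectedComponentsWithStats(b);j=1+np.argmax(s[1:,4]);mm=m*(l==j)
        u=(mm*(np.arange(52)+c0)).sum()/mm.sum();v=(mm*(np.arange(20)+r0)[:,None]).sum()/mm.sum()
        out.append((brentq(lambda a:f(a)[0]-u,-.2,.9),u,v,s[j,4],s[j,2],f(.4)[1]))
    return np.array(out)
E
python3 - <<'E'
from mark import *
print(mark(3).round(3))
base=np.array(read_ft_force())
q=down(S[2]+np.pi).as_quat()
movel([S[0],S[1],.240],q,speed=.08);pause(.2)
base=np.array(read_ft_force());print("base",base,read_eef_pos())
z=.240;log=[]
while z>.225:
    z-=.001;movel([S[0],S[1],z],q,speed=.02)
    f=np.array(read_ft_force())-base;log.append((round(z,4),*f.round(2),round(read_eef_pos()[2],4)))
    if f[2]>2.5:break
print(*log,sep="\n");pause(.5);print(np.array(read_ft_force())-base,read_eef_pos(),R.from_quat(read_tcp_rot()).as_matrix().round(4))
np.savez("contact.npz",base=base,z=z);print(mark(3).round(3));print(read_time_s())
E
```

```text
[[  0.379 296.854 190.171  49.     11.    191.421]
 [  0.378 296.871 190.162  53.     11.    191.388]
 [  0.38  296.869 190.127  53.     11.    191.403]]
base [ 0.30746664 -0.25216077 -2.80647713] [0.51937053 0.18726111 0.2406794 ]
(0.239, np.float64(-0.18), np.float64(-0.24), np.float64(0.42), np.float64(0.239))
(0.238, np.float64(-0.01), np.float64(-0.11), np.float64(-0.6), np.float64(0.2379))
(0.237, np.float64(-0.35), np.float64(0.63), np.float64(0.64), np.float64(0.2369))
(0.236, np.float64(-0.23), np.float64(-0.52), np.float64(-0.94), np.float64(0.2359))
(0.235, np.float64(-0.31), np.float64(0.26), np.float64(0.49), np.float64(0.2349))
(0.234, np.float64(-0.44), np.float64(-0.17), np.float64(-0.2), np.float64(0.2339))
(0.233, np.float64(-0.51), np.float64(-0.95), np.float64(3.77), np.float64(0.2335))
[-1.97586757 -0.03449544  7.1616611 ] [0.51923243 0.18719743 0.23353416] [[-9.104e-01 -4.138e-01  7.000e-04]
 [-4.138e-01  9.104e-01  1.000e-04]
 [-7.000e-04 -2.000e-04 -1.000e+00]]
[[  0.38  296.775 189.857  51.     11.    191.394]
 [  0.381 296.782 189.89   51.     11.    191.388]
 [  0.381 296.738 189.848  52.     11.    191.38 ]]
17.1417
```

```bash
cat > rock.py <<'E'
from mark import *
base=np.load("contact.npz")["base"];r=.048
Q0=down(S[2]+np.pi);xg=Q0.apply([1,0,0]);C=np.array([S[0],S[1],.2335-.143-r])
def pose(t,d):
    A=R.from_rotvec(t*xg);n=A.apply([0,0,1.]);u=np.cross(xg,n)
    return C+r*n-r*t*u+(.143-d)*n,(A*Q0).as_quat(),n,u
def go(t,d,wait=.12,speed=.04):
    p,q,n,u=pose(t,d);movel(p,q,speed=speed);pause(wait)
    f=np.array([np.array(read_ft_force())-base for _ in range(3)]).mean(0)
    Rg=R.from_quat(read_tcp_rot())*R.from_euler("x",np.pi)
    tilt=(Rg*(Q0*R.from_euler("x",np.pi)).inv()).as_rotvec()@xg
    return f@n,f@u,f@xg,tilt
E
python3 - <<'E'
from rock import *
d=.00025;t=0
for t in list(np.arange(0,-.361,-.04))+[-.38]:
    fn,fu,fx,tilt=go(t,d);print(round(t,3),round(d*1e3,2),np.round([fn,fu,fx,tilt],3))
    if fn>20: print("high");break
    d=d+np.clip((5-fn)*4e-5,-3e-4,3e-4)
pause(1)
print(go(t,d),read_eef_pos(),pose(t,d)[0],read_qpos(),read_time_s());print(mark(3).round(3))
pause(.3)
for i in range(2):
  im=np.array(read_camera("wrist"))
  for m in("pointer_tip","mark_tab"):print(m,[(np.round(x["at"],1).tolist(),round(x["confidence"],2)) for x in tip_of("wrist",m)[:2]])
cv2.imwrite("pics/r_wrist.png",im[:,:,::-1]);a=cv2.resize(im[150:230,260:380],(780,520),interpolation=cv2.INTER_CUBIC);cv2.imwrite("pics/r1.png",a[:,:,::-1])
print(read_time_s())
np.savez("st.npz",t=t,d=d)
E
```

```text
0.0 0.25 [ 7.928  0.473  0.94  -0.   ]
-0.04 0.13 [ 6.303  3.365  0.877 -0.043]
-0.08 0.08 [ 6.325  3.338 -0.141 -0.081]
-0.12 0.03 [ 6.826  2.699 -0.255 -0.119]
-0.16 -0.05 [ 8.19   1.531 -0.654 -0.159]
-0.2 -0.17 [ 5.973  1.101  0.134 -0.198]
-0.24 -0.21 [ 4.154  0.391 -0.01  -0.238]
-0.28 -0.18 [ 5.081 -1.272 -0.614 -0.278]
-0.32 -0.18 [ 4.224 -1.08   0.52  -0.318]
-0.36 -0.15 [ 2.753 -0.93  -0.339 -0.358]
-0.38 -0.06 [ 4.429 -0.422  0.081 -0.38 ]
(np.float64(3.5279717381291436), np.float64(-0.2337292107262316), np.float64(0.45238976051892893), np.float64(-0.3800030963434729)) [0.54127109 0.13792462 0.22668181] [0.54128295 0.1379282  0.22667538] [ 0.85036914  0.77424417 -1.38400034  1.74797263  0.40230004  1.22713943
  1.40078703] 22.9167
[[  0.432 294.07  189.019  22.      5.    191.412]
 [  0.431 294.127 189.036  22.      5.    191.418]
 [  0.431 294.085 188.939  23.      6.    191.428]]
pointer_tip [([296.7, 184.9], 0.64)]
mark_tab [([295.4, 189.3], 0.45), ([272.2, 362.8], 0.18)]
pointer_tip [([296.1, 189.3], 0.68), ([295.7, 187.4], 0.5)]
mark_tab [([297.8, 187.1], 0.42)]
23.6667
```

View pics/r1.png

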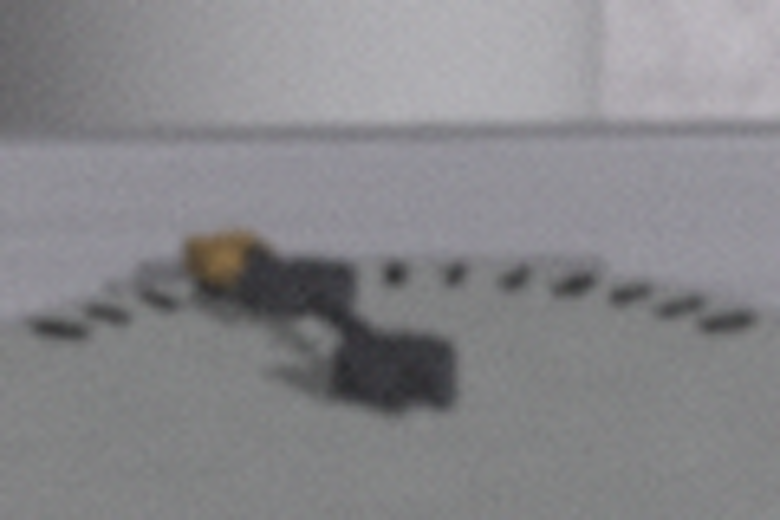

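Tilted to 0.38 rad: the tab is at crop (185–270, 230–285) and the dark needle overlaps its right side. I'll compare it with the earlier upright picture and the side view.

Run:
```python
from rock import *
h=cv2.imread("pics/h_wrist.png");t=cv2.imread("pics/r_wrist.png")
s=np.array(read_camera("side"))[:,:,::-1];s0=cv2.imread("pics/h_side.png")
for n,im in(("up",h),("tilt",t)):
    print(n);print((im[184:197,284:308,2].astype(int)-im[184:197,284:308,0]))
p,q,n,u=pose(-.38,0)
Rg=R.from_quat(read_tcp_rot())*R.from_euler("x",np.pi);pp=np.array(read_eef_pos())
c=proj("side",pp+Rg.apply([.0125,.017,-.119])).astype(int);print(c)
o=np.zeros((600,800,3),np.uint8)
o[:300,:400]=cv2.resize(h[165:210,285:345],(400,300),interpolation=cv2.INTER_CUBIC)
o[:300,400:]=cv2.resize(t[165:210,285:345],(400,300),interpolation=cv2.INTER_CUBIC)
o[300:,400:]=cv2.resize(s[c[1]-24:c[1]+21,c[0]-30:c[0]+30],(400,300),interpolation=cv2.INTER_CUBIC)
o[300:,:400]=cv2.resize(s[c[1]-75:c[1]+75,c[0]-100:c[0]+100],(400,300))
cv2.imwrite("pics/cmp.png",o);print(read_time_s())
```

```text
up
[[-8 -8 -8 -5 -6 -4 -7 -5 -7 -4 -3 -3  0 -2 -2 -4 -9 -6 -6 -7 -9 -8 -8 -8]
 [-7 -7 -5 -7 -3  1 -1 -1  0  7  9 11 14 12 12  2 -3 -5 -8 -5 -9 -8 -8 -7]
 [-6 -8 -7 -5  4 13 15 16 20 23 28 29 33 34 30 18  5  1 -4 -5 -8 -8 -7 -6]
 [-6 -4 -7 -4  7 22 30 36 39 42 44 45 46 47 43 41 31 17  3 -4 -8 -4 -8 -7]
 [-6 -9 -7  0  8 23 35 39 46 50 54 54 54 54 55 57 55 48 22  3 -4 -5 -6 -6]
 [-5 -3 -7 -1  9 20 28 38 49 57 63 62 66 66 66 69 67 66 41 10 -2 -4 -5 -9]
 [-5 -5 -6 -1  8 22 29 29 49 64 68 70 71 71 72 72 73 68 48 15 -2 -5 -4 -5]
 [-4 -6 -4 -5  1 17 23 29 49 66 72 74 73 74 75 70 65 59 44 13 -3 -2 -2 -2]
 [-4 -3 -2 -1  0  9 14 26 39 59 66 66 63 61 56 54 42 32 25  6 -2  1 -1 -1]
 [-4 -3 -2 -3 -3  0  3 10 26 41 49 47 38 33 31 22  9  5  6  1 -3 -1 -1 -1]
 [-1 -1 -3 -4 -1  1 -1 -2  7 15 21 19 15 10  7  3 -2  0  1  2 -3 -1 -1 -1]
 [-2  0  1 -2 -2 -3 -3  0 -1  0  2  3  1  0 -2 -1 -1 -2  1 -2  0 -1 -1  3]
 [ 0 -1 -4 -2  0 -1  0 -2 -3 -3 -2 -2 -2 -2 -3  0 -1 -3  0 -3 -2  0 -2  1]]
tilt
[[-5 -5 -8 -6 -7 -6 -3 -4 -6 -2  2 -1  1  1 -2 -5 -6 -5 -6 -7 -7 -5 -5 -8]
 [-4 -5 -5 -5 -2 -1  2  0  5  9 15 16 17 
[... 177 characters left out ...]
-5 -7]
 [-7 -6 -5  0 10 28 39 46 51 53 55 52 47 33 20  7  8  7  2 -2 -6 -6 -4 -5]
 [-7 -7 -6  0 13 24 36 40 50 56 60 60 51 30  9  1  1  3 -1 -3 -5 -4 -7 -5]
 [-6 -5 -3 -1 15 23 31 39 50 58 58 56 51 27  9 -5 -4 -3 -1 -3 -5 -3 -4 -6]
 [-1 -5 -4 -4  9 20 27 35 46 51 47 43 33 16  2 -3 -5 -8 -3 -2 -4 -6 -4 -4]
 [-7 -3 -4 -2  2 10 18 26 37 37 37 32 21  5 -4 -5 -4 -6 -6 -3 -3 -5 -3 -2]
 [-3 -3 -4 -3 -2  0  3 14 17 25 22 21 12  0 -4 -3 -1 -5 -4 -6 -4 -6 -3 -3]
 [ 1 -1  0 -5  1 -1 -1  3  3  7  9  9  1 -1 -2 -4 -4 -3 -2  1 -3 -3 -3 -2]
 [-1 -1 -2 -1  1 -1  3 -2  1 -2 -2  0  0  0 -1 -3 -4 -3 -5 -7 -5 -4 -3 -5]
 [ 1 -1 -4 -2 -1  0 -2 -2  0 -1  0 -2  1 -1 -4 -1 -3 -2 -2  0 -4 -5 -5 -1]]
[281 332]
23.7167
```

View pics/cmp.png

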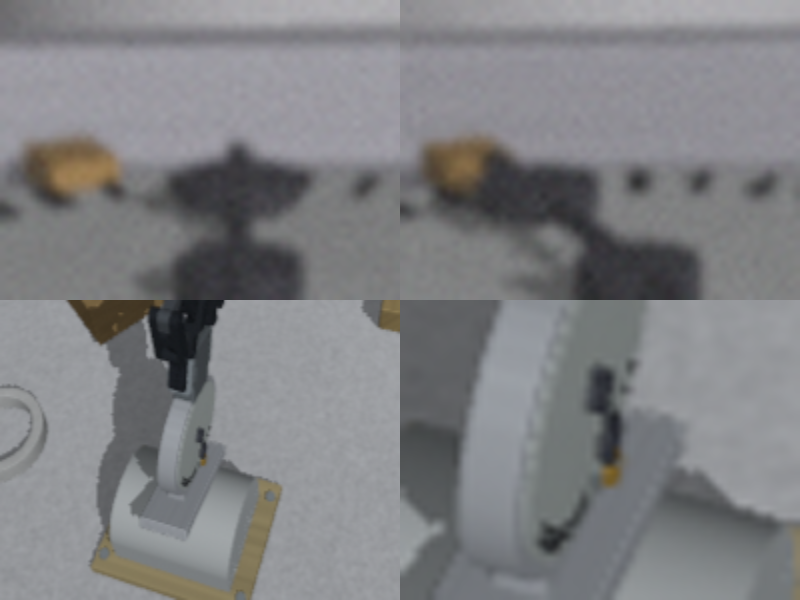

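Run:
```python
import numpy as np,cv2
from scipy.optimize import minimize
from scipy.spatial.transform import Rotation as R
d=np.load("w_held.npz");K,T=d["K"],d["T"];Rg=R.from_quat(d["q"])*R.from_euler("x",np.pi)
im=cv2.imread("pics/h_wrist.png").astype(float)
w=im[180:200,280:312,2]-im[180:200,280:312,0]
tgt=np.clip((w+5)/35,0,1)   # saturating: silhouette
def pr(g):
    X=d["p"]+Rg.apply(np.array(g)-[0,0,.143]);c=(X@T[:3,:3].T+T[:3,3])@K.T;return c[:,:2]/c[:,2:]
print("hub",pr([[.0125,0,.066]]),"tip0",pr([[.0125,0,.020]]))
def ren(v,off):
    m,h,dr,x0=v;b=np.array([[x,y,z] for x in(x0,.0125) for y in(-.004,.004) for z in(-h/2,h/2)])
    b[:,2]-=.046;b=R.from_rotvec([m,0,0]).apply(b);b[:,2]+=.066
    p=(pr(b)+[off-280,dr-180]);S=16
    I=np.zeros((20*S,32*S),np.uint8);cv2.fillConvexPoly(I,cv2.convexHull(((p+.5)*S*8).astype(np.int32)),255,shift=3)
    J=cv2.resize(I/255.,(32,20),interpolation=cv2.INTER_AREA);return np.clip(cv2.GaussianBlur(J,(0,0),.8)*1.6,0,1)
for off in(0,.5):
  best=min((minimize(lambda v:((ren(v,off)-tgt)**2).sum(),[m,h,-1,.008],method="Nelder-Mead",options=dict(initial_simplex=np.array([[m,h,-1,.008],[m+.03,h,-1,.008],[m,h+.002,-1,.008],[m,h,0,.008],[m,h,-1,.0095]]))) for m in(.37,.42) for h in(.006,.01)),key=lambda r:r.fun)
  print(off,best.x,best.fun)
```

```text
hub [[319.59051635 209.67838549]] tip0 [[319.7197739 190.0513434]]
0 [ 0.4039056   0.00939651 -3.93541424  0.00942276] 3.6514393978928554
0.5 [ 0.41240758  0.00918625 -4.01312117  0.00936611] 3.658320089215552
```

Run:
```python
from rock import *
e=np.load("w_held.npz");Rh=R.from_quat(e["q"])*R.from_euler("x",np.pi)
X=e["p"]+Rh.apply(np.array([[.022,.055,.012],[.022,-.055,.012]])-[0,0,.143]);c=(X@e["T"][:3,:3].T+e["T"][:3,3])@e["K"].T
print("foot px",c[:,:2]/c[:,2:],"observed cols",200+80*.625,200+306*.625)
s=np.load("st.npz");d=float(s["d"]);t=-.41
for t in(-.395,-.41):
    o=go(t,d,.2);print(t,round(d*1e3,3),np.round(o,3));d+=np.clip((5-o[0])*3e-5,-2e-4,2e-4)
pause(1.2);o=go(t,d,.5);print(np.round(o,3),read_time_s())
np.savez("st.npz",t=t,d=d)
im=np.array(read_camera("wrist"));sd=np.array(read_camera("side"))
P=[[np.round(x["at"],1).tolist() for x in tip_of("side",m)[:1]] for m in("pointer_tip","mark_tab","crown")];print(P)
cv2.imwrite("pics/r2_wrist.png",im[:,:,::-1])
o=np.zeros((300,800,3),np.uint8);o[:,:400]=cv2.resize(im[165:210,285:345],(400,300),interpolation=cv2.INTER_CUBIC)
o[:,400:]=cv2.resize(sd[308:353,251:311],(400,300),interpolation=cv2.INTER_CUBIC);cv2.imwrite("pics/r2.png",o[:,:,::-1])
print(read_time_s(),read_qpos())
```

```text
foot px [[248.0515124  175.35889842]
 [391.38873041 175.29853067]] observed cols 250.0 391.25
-0.395 -0.038 [ 4.098  0.969  0.046 -0.395]
-0.41 -0.01 [ 4.483  0.682 -1.045 -0.41 ]
[ 4.977 -0.41  -1.58  -0.41 ] 26.5667
[[[284.2, 333.8]], [], [[269.0, 346.9]]]
26.8167 [ 0.86233336  0.79517432 -1.38529873  1.74055258  0.39140589  1.23187328
  1.41915019]
```

View pics/r2.png

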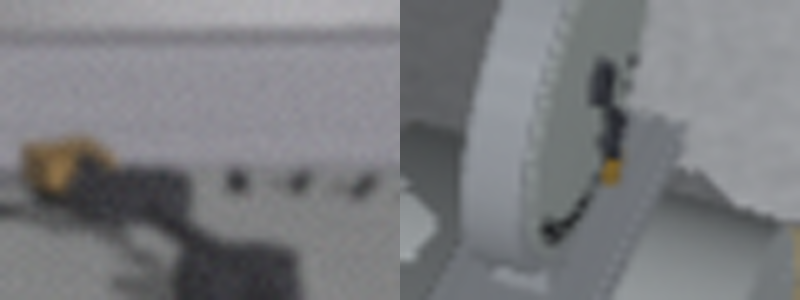

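Run:
```python
import numpy as np,cv2
from scipy.spatial.transform import Rotation as R
d=np.load("w_held.npz");K,T=d["K"],d["T"];Rg=R.from_quat(d["q"])*R.from_euler("x",np.pi)
def pr(g):
    X=d["p"]+Rg.apply(np.array(g)-[0,0,.143]);c=(X@T[:3,:3].T+T[:3,3])@K.T;return c[:,:2]/c[:,2:]
g=cv2.GaussianBlur(cv2.cvtColor(cv2.imread("pics/h_wrist.png"),cv2.COLOR_BGR2GRAY).astype(float),(0,0),1)
for r in(172,175,178,181,184):
    D=abs(np.diff(g[r]))
    def pk(a,b):
        w=D[a:b];i=np.argmax(w);ii=np.arange(max(i-2,0),min(i+3,len(w)));return a+.5+(ii*w[ii]).sum()/w[ii].sum(),w[i]
    print(r,np.round([*pk(243,258),*pk(384,400)],1))
a=np.linspace(0,2*np.pi,200)
D=pr(np.c_[np.full(200,.008),.052*np.sin(a),.066+.052*np.cos(a)]);D2=pr(np.c_[np.full(200,-.008),.052*np.sin(a),.066+.052*np.cos(a)])
print("disc pred",D[:,0].min(),D[:,0].max(),D2[:,0].min(),D2[:,0].max())
for r in(214,217,220,223,226,230): 
    D=abs(np.diff(g[r]));i=230+np.argmax(D[230:250]);j=395+np.argmax(D[395:415]);print(r,i+.5,j+.5)
print(pr([[.022,.055,.012],[.022,-.055,.012],[.0,.055,.012],[.0,-.055,.012]]).round(1))
print("needle rows:");b=g[183:210,305:340]
for r in(186,187,190,193,197,200,206,208):
    w=np.clip(np.median(g[r,300:345])-25-g[r,305:337],0,None);print(r,(w*np.arange(305,337)).sum()/max(w.sum(),1e-6))
```

```text
172 [250.4   5.1 390.6   4.3]
175 [248.4   5.8 391.2   5.8]
178 [248.4   6.  391.2   5.9]
181 [248.6   7.2 391.7   4.3]
184 [249.4   9.5 391.8   6.2]
disc pred 234.4875904293562 404.60711986573074 236.57323432864726 402.59014750605485
214 237.5 404.5
217 236.5 405.5
220 235.5 405.5
223 235.5 404.5
226 238.5 404.5
230 236.5 404.5
[[248.1 175.4]
 [391.4 175.3]
 [249.9 202.7]
 [389.6 202.6]]
needle rows:
186 320.2030191351261
187 320.2794246678138
190 320.3182630711608
193 316.8241188853325
197 318.6112892052049
200 319.15160235861623
206 318.6059196121302
208 317.8502325058342
```

The foot and disc edges confirm a scale of 0.997 and a +0.5 px column offset, so the mark is about 0.413 rad. The held tilt is 0.410, and in the last picture the tip lies over the tab.

Run:
```python
from rock import *
s=np.load("st.npz");d=float(s["d"])
o=go(-.413,d,1.5);print(np.round(o,3),read_joint_vel(),read_finger_gap(),read_time_s())
if 2<o[0]<9: print(sign_off())
```

```text
[ 5.378 -1.207 -0.183 -0.413] [-8.23872684e-04  8.07790131e-04  5.26053566e-04 -1.01217957e-03
  8.05801235e-04 -8.89483383e-04 -6.63103940e-05] 0.03539350804372128 28.5667
the job is handed in; nothing more can be done
None
```

I handed the job in with the gauge held still on the crown, tilted 0.413 rad to match my camera estimate of the set tab (about 0.41 rad), and pressed with about 5 N, at 28.6 s of the 48 s allowed; no result was returned.

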